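# Slide the boxed order through to the pick-up area

## Task

Slide the brown takeaway carton along the steel counter with your fingertips, through the narrow gap between the card terminal and the napkin holder, and leave it standing flat and wholly inside the yellow-taped pick-up area beyond them. Only push it: do not pick it up, lift or tip it, do not ram it or the gripper into the terminal or the napkin holder (lightly brushing them is fine), and leave the rest of the order and everything else on the counter where it stands.

Things in the scene. Friction and masses are not known exactly. Their poses are not given: they have to be found in the camera images.
- carton: the closed brown cardboard takeaway carton with a round green sticker on its lid, loose on the counter, about 0.32 kg: 105 wide (its x) x 130 long (its y) x 64 mm high, upright walls, vertical edges rounded by about 4 mm. Origin at the centre of its underside; z up. It starts before the gap, up to 60 mm off the lane's middle line towards its +x side and turned by up to about 0.35 rad to the lane; its +y end is the one that points roughly at the gap.
- carton_center (a point): centre of the carton, 32 mm above its underside; same axes as the carton
- corner_fl (a point): bottom corner of the carton at its -x, +y side
- corner_fr (a point): bottom corner of the carton at its +x, +y side
- corner_bl (a point): bottom corner of the carton at its -x, -y side
- corner_br (a point): bottom corner of the carton at its +x, -y side
- terminal: the black and grey card terminal with keys, in a cradle screwed to the counter (cannot move): 100 mm across the lane (its x), 160 mm along the lane (its y), 62 mm high at most; the cradle's upright sides, 30 mm high, bound the gap. Origin at the centre of its underside. It stands on one side of the gap, on either side from start to start.
- napkins: the dark steel napkin holder with white napkins, screwed to the counter (cannot move): 100 mm across the lane (its x), 140 mm along the lane (its y), 60 mm high; upright sides. Origin at the centre of its underside. It stands on the other side of the gap, 212 mm from the terminal centre to centre, so that the gap between them is 112 mm wide, 7 mm wider than the carton.
- gap (a point): point on the counter in the very middle of the gap, half-way between terminal and napkin holder, 205 mm before the centre of the pick-up area. Its x axis runs across the lane, its y axis along the lane in the sliding direction, z up. The gap reaches 80 mm before and after this point along y.
- pickup: the pick-up area marked on the counter with flat yellow tape, its frame 280 mm (x) by 190 mm (y) inside the tape, tape 15 mm wide and flush with the counter. Origin at its centre, on the lane's middle line. Its x axis runs across the lane, its y axis along the lane in the sliding direction, z up.
- salad_tub: small lidded round salad tub of the same order, 76 mm across, 60 mm high, loose, standing inside the pick-up area towards its +x side; must stay. Origin at the centre of its underside.
- sauce_pot: small red lidded sauce pot of the same order, 62 mm across, 35 mm high, loose, standing inside the pick-up area towards its -x side; must stay. Origin at the centre of its underside.
- mustard: yellow squeeze bottle, 58 mm across, 189 mm high, loose, must stay. Origin at the centre of its underside.
- ketchup: red squeeze bottle, 58 mm across, 189 mm high, loose, must stay. Origin at the centre of its underside.
- pickle_jar: green jar, 80 mm across, 120 mm high, loose, must stay. Origin at the centre of its underside.
- shaker: glass shaker with a steel top, 44 mm across, 80 mm high, loose, must stay. Origin at the centre of its underside.
Not all that is in view belongs to the job. Leave any purple look-alike of the carton alone.

How it is judged (in metres and radians):
On the way:
1. the carton is in the gap between terminal and napkin holder, flat on the counter (x of carton in the frame of gap between -0.01 and 0.01 m and y of carton in the frame of gap between -0.04 and 0.04 m and height (world z) of carton below 0.006 m and angle between the y axis of carton and the y axis of gap, either way round below 0.12 rad), for 0.05 s.
At the end, for the whole second after the job is handed in: the carton stands flat on the counter (within 5 mm and 0.05 rad), at rest and untouched by the fingers, all four bottom corners inside the yellow tape frame (up to 8 mm onto the tape allowed), having passed through the gap (x of corner_fl in the frame of pickup between -0.148 and 0.148 m and y of corner_fl in the frame of pickup between -0.103 and 0.103 m and x of corner_fr in the frame of pickup between -0.148 and 0.148 m and y of corner_fr in the frame of pickup between -0.103 and 0.103 m and x of corner_bl in the frame of pickup between -0.148 and 0.148 m and y of corner_bl in the frame of pickup between -0.103 and 0.103 m and x of corner_br in the frame of pickup between -0.148 and 0.148 m and y of corner_br in the frame of pickup between -0.103 and 0.103 m and height (world z) of carton between -0.005 and 0.005 m and angle between carton's own z axis and vertical below 0.05 rad and linear speed of carton below 0.01 m/s and contact force between carton and the fingers below 0.2 N).
It fails at once if the carton is lifted more than 12 mm or tipped more than 0.2 rad (height (world z) of carton_center above 0.044 m or angle between carton's own z axis and vertical above 0.2 rad).
It fails at once if the card terminal or napkin holder is rammed (over 20 N) (contact force between any of terminal, napkins and anything else above 20 N).
It fails at once if a bystander (salad tub, sauce pot, bottle, jar, shaker) is moved more than 15 mm (distance of any of salad_tub, sauce_pot, mustard, ketchup, pickle_jar, shaker from where it was at the start of the episode above 0.015 m).
It also fails if it takes over 61 s, if anything falls off the work surface, if the arm or the gripper's body presses on something with over 40 N, if the wrist force passes 120 N, or if a joint passes its speed limit or range.

## Robot

A 6-joint arm with a two-finger parallel gripper is mounted at the origin on the work surface. World frame = base frame: x ahead of the robot, y to its left, z up, the work surface at z = 0. Lengths are in mm, angles in rad, forces in N, time in s.
With the tool pointing down it reaches from about 350 to 875 mm from the base axis. Payload 4.2 kg.
Tool frame: the origin (TCP) lies at the very end of the fingers, on their centre line; the grasp point (between the pads) lies 19 mm behind it; z points along the fingers, y is the direction in which the jaws open and shut (so a half turn about z gives the same grasp; the last joint's range is limited). The gripper opens to 85 mm and grips with 20 to 120 N. Pads are 22 mm wide; open, the fingers measure 114 mm over their backs; the gripper's body (76 mm by 85 mm) begins 54 mm behind the grasp point. The pads swing forward as they close: fully open they stand 13 mm farther back than shut.
Start: joints at [1.37, 0.385, 0.008, 0, -1.194, -0.259], TCP at [277.322, 560.082, 231.312] pointing down, gripper open.
Joint ranges: [-3.14, 3.14], [-1.21, 2.06], [-1.07, 1.41], [-3.16, 2.05], [-2.99, -0.16], [-3.1, 3.1]. Speed limits (rad/s): [2.79, 2.79, 3.14, 3.14, 3.14, 3.14].

## Interface

Orientations are given as a unit quaternion [x, y, z, w].
In Python, from bench import telemetry, eyes, arm gives the robot as it stands. The module is installed in compiled form; this text tells all that it offers.
- The arm moves only by the tool move_arm, never from a script. Its argument "deltas" is text: rows parted by semicolons, each of 6 numbers parted by spaces: the shift along the tool's x, y, z in cm, then the turn, a rotation vector about the tool's x, y, z in rad. A call has 1 to 12 rows; each row shifts and turns the commanded pose from where the row before left it, along the tool's axes as they then stand; what a row does not reach is not made up. A row lasts 1/8 s, in which the tool goes at most 62.5 mm and 10.7 degrees, less where a joint would pass 70% of its speed; a pose out of reach is approached as far as the arm can. A call is refused whole if a number of a shift passes 6.25 or a number of a turn 0.188, either way. A call with a gripper value outside its range is refused whole. "grip" is the finger opening in cm, from 0 to 8.54, set as the call begins (left out, the last holds). The fingers move at their own pace and stop on an object; the grip force is fixed at half the most. Time passes only in rows, so rows that do not move let the fingers close. It gives the time, the measured TCP pose, the force and the opening at its end, in the units of the state.
- telemetry.read_state(): the state, without advancing time (a new reading comes with each control period).
- eyes.get_image(name): name is "scene" or "top" or "wrist"; returns a dict with "pixels" (384x512x3 uint8, blue, green, red), "range_z" (384x512 float32, mm along the optical axis (not along the pixel's ray), 0 where there is no reading), "fx", "fy", "cx", "cy" (pixels), "origin" and "orientation" of the camera in the world; the wrist camera has in their place "tool_from_camera" (4x4, takes a point from camera to tool coordinates, whose origin is the TCP and whose axes are the flange's). Camera axes: x right, y up, looking along -z (the intrinsics and any distortion apply to the point x, -y, -z); pixel columns grow to the right and rows downward; lengths in mm; the calibration is good to about 2 mm. A picture is of the moment at which its call begins: read the wrist's pose just before it.
- arm.job_done(): hands the job in, once; it reports no verdict.
Trained networks look in a picture, given as the dict that the camera call returned (one of the last four; its "shot" number tells which), for a name from the list of things; names that differ only in an ending like _2 or _b are one class to them, and where a whole thing is asked for, a point or a joint stands for the part that bears it (a point fixed in the world has none). Each returns a list of dicts, best first, with "p" (0 to 1); they miss things now and then, are a little off and sometimes report something else, mostly with a low value. They report only what shows in the picture. A call takes as long as a camera call. They do not tell look-alikes from the thing itself.
- eyes.boxes_of(picture, name): "point" ([x, y, z] in mm, in world coordinates, good to about 4 mm: the middle of the surface that is visible of it).
The state is a dict: "clock": time; "joints": joint angles; "joint_vel": joint speeds; "joint_efforts": joint torques, N m; "position": TCP position; "ee_rot": TCP orientation; "contact_force": force on the tool from outside, world axes, zero at the start; "wrist_torque": the same for the moment, N m; "gripper_width": finger opening in mm.
Only numpy, scipy, OpenCV 4.12 (cv2) and the standard library are available. Lean on these libraries where they do the work, as an engineer would, in place of code of your own. Each camera call takes 0.05 s, during which the arm holds its last target.

## Working session

There is one attempt and no reset: what is moved stays moved. The work goes in short steps, Python scripts to look and compute and a tool call to move; the robot and the scene stay as the last step left them, time stands still between calls to the robot, and variables do not carry over. Pictures are saved under pics/ and viewed, and the job is handed in when it is done.

Besides the shell and the picture viewer there is one more tool, called after ">>>" by a JSON object that holds its "name" and its "arguments", one argument or row to a line. move_arm: Moves the arm, as the interface text tells. Its arguments: {"type":"object","properties":{"deltas":{"type":"string"},"grip":{"type":"number"}},"required":["deltas"]}

```bash
mkdir -p pics; cat > h.py <<'E'
import numpy as np, cv2
from bench import telemetry, eyes, arm
from scipy.spatial.transform import Rotation as R
def shot(n,f=None):
    d=eyes.get_image(n)
    if f: cv2.imwrite('pics/'+f,d['pixels'])
    return d
def cloud(d):
    z=d['range_z'];v,u=np.mgrid[0:384,0:512]
    p=np.stack([(u-d['cx'])/d['fx']*z,-(v-d['cy'])/d['fy']*z,-z],-1)
    return p@R.from_quat(d['orientation']).as_matrix().T+np.array(d['origin'])
E
python3 - <<'E'
from h import *
s=telemetry.read_state();print({k:np.round(v,3) for k,v in s.items()})
for n in('top','scene'):
    d=shot(n,n+'0.png');print(n,d['fx'],d['cx'],d['cy'],d['origin'],d['orientation'],[k for k in d])
    for o in['carton','terminal','napkins','pickup','salad_tub','sauce_pot','mustard','ketchup','pickle_jar','shaker']:
        print(o,[(np.round(b['point']),round(b['p'],2)) for b in eyes.boxes_of(d,o)][:3])
E
```

```text
{'clock': np.float64(0.0), 'joints': array([ 1.37 ,  0.386,  0.007, -0.   , -1.194, -0.259]), 'joint_vel': array([ 0.001,  0.   ,  0.   , -0.001, -0.001,  0.001]), 'joint_efforts': array([ 0.0000e+00, -3.9229e+01,  1.8839e+01,  4.1860e+00, -5.0000e-03,
       -0.0000e+00]), 'position': array([277.096, 559.556, 230.228]), 'ee_rot': array([ 0.974, -0.228, -0.   ,  0.001]), 'contact_force': array([0.371, 0.286, 0.282]), 'wrist_torque': array([0.036, 0.042, 0.017]), 'gripper_width': np.float64(85.485)}
top 395.26793144757664 261.56071003571697 197.69674330100545 [ 456.27740868  -20.735568   1294.64090554] [ 0.04545091 -0.04075386 -0.69605983  0.71538385] ['pixels', 'range_z', 'fx', 'fy', 'cx', 'cy', 'origin', 'orientation', 'shot']
carton [(array([ 606., -221.,   66.]), 0.95), (array([ 412., -266.,   62.]), 0.88), (array([ 747., -366.,   62.]), 0.62)]
terminal [(array([448., -26.,  45.]), 0.67)]
napkins [(array([654.,   4.,  59.]), 0.81)]
pickup [(array([503., 176.,   1.]), 0.71)]
salad_tub [(array([632., 240.,  60.]), 0.61)]
sauce_pot [(array([406., 220.,  36.]), 0.64)]
mustard [(array(
[... 518 characters left out ...]
, (array([ 766., -396.,   62.]), 0.57)]
terminal [(array([466., -57.,  50.]), 0.76)]
napkins [(array([669., -22.,  58.]), 0.85), (array([ 624., -237.,   66.]), 0.64)]
pickup [(array([524., 197.,   0.]), 0.51)]
salad_tub [(array([ 623., -241.,   64.]), 0.68), (array([637., 225.,  56.]), 0.61), (array([581., 465.,  77.]), 0.56)]
sauce_pot [(array([413., 206.,  39.]), 0.54)]
mustard [(array([411., 502.,  85.]), 0.82)]
ketchup [(array([639., 221.,  59.]), 0.72), (array([781., -27.,  95.]), 0.63), (array([ 622., -239.,   63.]), 0.42)]
pickle_jar [(array([580., 463.,  79.]), 0.85), (array([525., 191.,  -1.]), 0.68)]
shaker [(array([ 516., -542.,   55.]), 0.77), (array([ 624., -240.,   61.]), 0.5)]
```

View pics/top0.png

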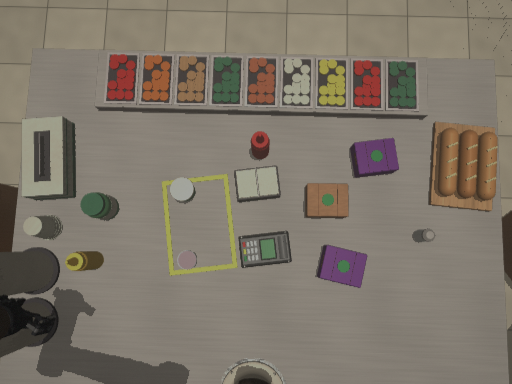

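View pics/scene0.png

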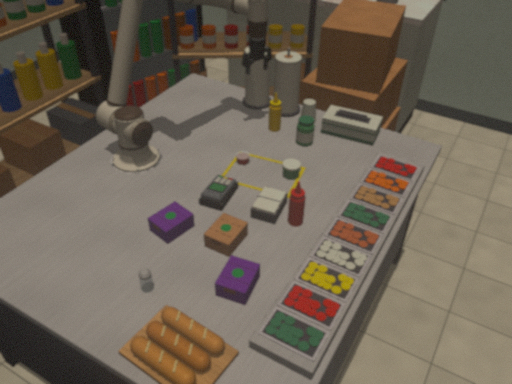

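```bash
cat > seg.py <<'E'
from h import *
def seg(n,f=None):
    d=shot(n,f);P=cloud(d);hsv=cv2.cvtColor(d['pixels'],cv2.COLOR_BGR2HSV)
    H,S,V=[hsv[...,i].astype(int) for i in range(3)]
    ok=d['range_z']>0
    return d,P,H,S,V,ok
def rect(pts):
    (c,s,a)=cv2.minAreaRect(pts[:,:2].astype(np.float32));return np.round(c,1),np.round(s,1),round(a,2)
if __name__=='__main__':
  for n in('top','scene'):
    d,P,H,S,V,ok=seg(n)
    x,y,z=P[...,0],P[...,1],P[...,2]
    t=ok&(abs(z)<15)&(x>250)&(x<800)&(abs(y)<400)
    print(n,'table z',np.median(z[t]),np.polyfit(x[t],z[t],1),np.polyfit(y[t],z[t],1))
    ye=ok&(abs(z)<10)&(H>22)&(H<38)&(S>110)&(y>30)&(y<330)&(x>300)&(x<720)
    print('tape',ye.sum(),rect(P[ye]))
    for nm,c,h,r in(('carton',(610,-228),64,95),('term',(455,-40),0,95),('nap',(660,-8),60,90),('salad',(635,232),60,50),('sauce',(408,213),35,45)):
        m=ok&(np.hypot(x-c[0],y-c[1])<r)&(z>(h-12 if h else 20))&(z<(h+12 if h else 80))
        print(nm,m.sum(),np.round(np.median(z[m]),1),rect(P[m]),np.round(P[m].mean(0),1))
E
python3 seg.py
```

```text
top table z -0.35746408839713695 [ 2.91647354e-04 -4.65860779e-01] [ 0.00098399 -0.34194413]
tape 1141 (array([523.9, 194.7]), array([307.9, 220.4]), 8.25)
carton 1386 63.1 (array([ 607.9, -217.7]), array([105.3, 130.7]), 1.53) [ 607.1 -216.7   63.1]
term 1526 49.3 (array([448.9, -24.9]), array([100. , 158.1]), 8.17) [449.2 -26.1  47.1]
nap 1161 55.6 (array([678.1,   9.1]), array([135.3, 135.2]), 8.55) [659.    6.3  55.5]
salad 452 59.6 (array([629. , 243.7]), array([74.1, 73.2]), 46.95) [629.5 243.1  59.7]
sauce 304 34.7 (array([408.3, 221.7]), array([59.3, 60.1]), 67.6) [408.2 221.2  34.7]
scene table z 2.1742068308205944 [9.53744328e-04 1.84645745e+00] [1.00667599e-03 2.37460864e+00]
tape 284 (array([524.1, 195.5]), array([313.2, 235. ]), 7.37)
carton 871 65.4 (array([ 610.4, -220.6]), array([110.6, 134.5]), 1.5) [ 614.  -226.5   64.9]
term 783 50.2 (array([456. , -28.2]), array([100.3, 165.8]), 4.89) [462.5 -45.5  46.5]
nap 607 57.7 (array([678.1,   4.9]), array([131.3, 145.9]), 9.98) [663.   -2.2  57.4]
salad 197 61.6 (array([632.3, 237.2]), array([73.2, 76.6]), 6.39) [633.2 235.1  61. ]
sauce 120 36.0 (array([409.2, 219. ]), array([60.1, 63.9]), 32.45) [411.3 216.2  35.6]
```

>>> {"name": "move_arm", "arguments": {
  "deltas": "3.9 2.83 0 0 0 0;3.9 2.83 0 0 0 0;3.9 2.83 0 0 0 0;3.9 2.83 0 0 0 0;3.9 2.83 0 0 0 0;3.9 2.83 0 0 0 0;3.9 2.83 0 0 0 0;3.9 2.83 0 0 0 0;3.9 2.83 0 0 0 0;3.9 2.83 0 0 0 0;3.9 2.83 0 0 0 0;3.9 2.83 0 0 0 0",
  "grip": 8
}}

```text
clock: 2.7
position: [546.7, 46.6, 231.6]
ee_rot: [0.974, -0.228, 0.0, -0.0]
contact_force: [0.8, 0.3, -0.4]
gripper_width: 80.2
```

>>> {"name": "move_arm", "arguments": {
  "deltas": "3.9 2.83 0 0 0 0;3.9 2.83 0 0 0 0;3.9 2.83 0 0 0 0;3.9 2.83 0 0 0 0;3.9 2.83 0 0 0 0;3.9 2.83 0 0 0 0;0 0 0 0 0 -0.12;0 0 0 0 0 -0.12;0 0 0 0 0 -0.12;0 0 0 0 0 -0.12;0 0 0 0 0 -0.12;0 0 0 0 0 0"
}}

```text
clock: 4.2
position: [680.3, -207.9, 231.2]
ee_rot: [0.998, 0.069, -0.0, -0.0]
contact_force: [-0.5, 0.2, -0.6]
gripper_width: 79.8
```

```bash
cat > st.py <<'E'
from h import *
import sys
TH=0.1435
C=np.array([[np.cos(TH),np.sin(TH)],[-np.sin(TH),np.cos(TH)]])
G=np.array([553.3,-8.5])
def lane(p): return C@(np.array(p)[:2]-G)
def st():
    s=telemetry.read_state();r=R.from_quat(s['ee_rot']).as_matrix()
    print('t',round(float(s['clock']),2),'pos',np.round(s['position'],1),'lane',np.round(lane(s['position']),1),'z',round(float(s['position'][2]),1),'yaw',round(np.arctan2(r[1,0],r[0,0])-TH,4),'tilt',np.round(r[:,2],3),'F',np.round(s['contact_force'],1),'w',round(float(s['gripper_width']),1),'j',np.round(s['joints'],2))
    return s,r
if __name__=='__main__':
    s,r=st()
    d=shot('wrist',sys.argv[1])
    T=np.eye(4);T[:3,:3]=r;T[:3,3]=s['position'];T=T@np.array(d['tool_from_camera'])
    z=d['range_z'];v,u=np.mgrid[0:384,0:512]
    p=np.stack([(u-d['cx'])/d['fx']*z,-(v-d['cy'])/d['fy']*z,-z],-1)@T[:3,:3].T+T[:3,3]
    np.save('w.npy',np.concatenate([p,z[...,None]],-1))
    tf=d['tool_from_camera'];print(np.round(tf,3))
E
python3 st.py w1.png
```

```text
t 4.2 pos [ 680.3 -207.9  231.2] lane [  97.2 -215.6] z 231.2 yaw -0.0047 tilt [-0.  0. -1.] F [-0.5  0.2 -0.6] w 79.8 j [-0.07  0.54  0.25  0.   -1.29  1.78]
[[ 0.00000e+00  9.65000e-01  2.62000e-01  6.64810e+01]
 [ 1.00000e+00  0.00000e+00 -1.00000e-03  6.50000e-02]
 [-1.00000e-03  2.62000e-01 -9.65000e-01 -1.42586e+02]
 [ 0.00000e+00  0.00000e+00  0.00000e+00  1.00000e+00]]
```

View pics/w1.png

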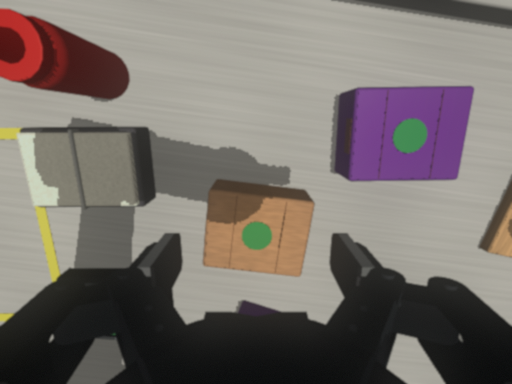

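```bash
python3 - <<'E'
from h import *; from seg import rect
from st import lane
p=np.load('w.npy');x,y,z=p[...,0],p[...,1],p[...,2]
m=(p[...,3]>0)&(np.hypot(x-608,y+218)<95)&(abs(z-64)<9)
print(m.sum(),np.median(z[m]),rect(p[m][:,:3]))
m=(p[...,3]>0)&(np.hypot(x-659,y-6)<90)&(abs(z-58)<12)
print(rect(p[m][:,:3]))
m=(p[...,3]>0)&(abs(x-600)<200)&(abs(y+100)<200)&(abs(z)<12);print(np.median(z[m]))
print(lane((607.9,-217.7)))
E
```

```text
8057 63.89566582974743 (array([ 609.9, -219.1]), array([104.8, 130.7]), 0.76)
(array([678.4,   4.3]), array([133.2, 135.2]), 7.92)
-0.058191723837069276
[  24.12152015 -214.85798162]
```

>>> {"name": "move_arm", "arguments": {
  "deltas": "0 0 5 0 0 0.005;0 0 5 0 0 0;0 0 5 0 0 0;0 0 4 0 0 0;0 0 2.5 0 0 0;0 0 0 0 0 0"
}}

```text
clock: 5.0
position: [678.9, -207.8, 13.8]
ee_rot: [0.998, 0.067, -0.002, -0.0]
contact_force: [-0.0, -0.6, 0.3]
gripper_width: 80.2
```

```bash
python3 -c "
from st import *
st();shot('scene','s1.png')"
```

```text
t 5.0 pos [ 678.9 -207.8   13.8] lane [  95.8 -215.2] z 13.8 yaw -0.0098 tilt [-0.005  0.001 -1.   ] F [-0.  -0.6  0.3] w 80.2 j [-0.07  0.72  0.01 -0.   -0.87  1.77]
```

View pics/s1.png

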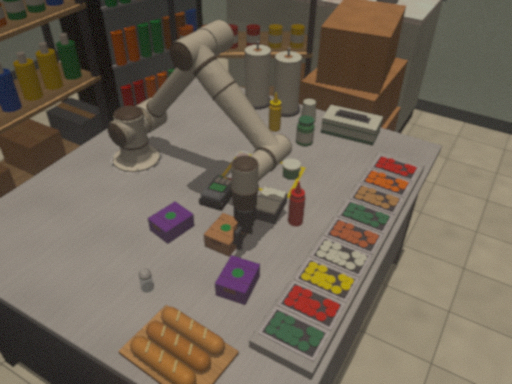

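>>> {"name": "move_arm", "arguments": {
  "deltas": "-0.5 0 0 0 0 -0.01;-0.5 0 0 0 0 0;-0.5 0 0 0 0 0;-0.4 0 0 0 0 0;-0.4 0 0 0 0 0;-0.3 0 0 0 0 0;0 0 0 0 0 0"
}}

```text
clock: 5.92
position: [654.6, -211.9, 16.5]
ee_rot: [0.997, 0.073, 0.0, 0.0]
contact_force: [1.5, 0.5, 0.3]
gripper_width: 80.0
```

```bash
cat > car.py <<'E'
from st import *; from seg import *
def car(n='top',c=None,f=None):
    d,P,H,S,V,ok=seg(n,f);x,y,z=P[...,0],P[...,1],P[...,2]
    m=ok&(abs(z-64)<9)&(H<22)&(S>60)&(V>50)&(x>400)&(x<720)&(y>-330)&(y<320)
    n_,lab,stt,_=cv2.connectedComponentsWithStats(m.astype(np.uint8))
    i=1+np.argmax(stt[1:,4]);m=lab==i
    g=m
    c,s,a=rect(P[m]);a=a if a<45 else a-90
    print('carton px',m.sum(),c,s,'lane',np.round(lane(c),1),'yaw rel',round(np.deg2rad(a)-TH,3))
if __name__=='__main__':
    st();car('top',f=sys.argv[1] if len(sys.argv)>1 else None);car('scene')
E
python3 car.py t2.png
```

```text
t 5.92 pos [ 654.6 -211.9   16.5] lane [  71.2 -215.8] z 16.5 yaw 0.0021 tilt [ 0. -0. -1.] F [1.5 0.5 0.3] w 80.0 j [-0.08  0.68 -0.05  0.   -0.83  1.79]
carton px 1161 [ 590.4 -224.3] [104.  131.5] lane [   5.9 -218.9] yaw rel -0.016
carton px 552 [ 591.9 -228.9] [102.4 140.6] lane [   6.7 -223.7] yaw rel 0.064
```

>>> {"name": "move_arm", "arguments": {
  "deltas": "-0.25 0 0 0 0 0;-0.25 0 0 0 0 0;-0.15 0 0 0 0 0;0 0 0 0 0 0;0.5 0 0 0 0 0;1.5 0 0 0 0 0;3 0 -3 0 0 0;0 0 -5 0 0 0;0 0 -5 0 0 0;0 0 -5 0 0 0;0 0 0 0 0 0"
}}

```text
clock: 7.4
position: [699.6, -205.9, 202.1]
ee_rot: [0.997, 0.073, 0.004, 0.001]
contact_force: [-0.1, -1.0, -0.6]
gripper_width: 79.5
```

```bash
python3 car.py t3.png; python3 st.py w3.png; python3 - <<'E'
from h import *; from seg import rect
from st import lane
p=np.load('w.npy');x,y,z=p[...,0],p[...,1],p[...,2]
m=(p[...,3]>0)&(np.hypot(x-585,y+222)<95)&(abs(z-64)<9)
r=rect(p[m][:,:3]);print(m.sum(),np.median(z[m]),r,lane(r[0]))
E
```

```text
t 7.4 pos [ 699.6 -205.9  202.1] lane [ 116.6 -216.3] z 202.1 yaw 0.0019 tilt [ 0.009 -0.002 -1.   ] F [-0.1 -1.  -0.6] w 79.5 j [-0.06  0.58  0.26  0.   -1.24  1.78]
carton px 1251 [ 584.4 -224.4] [104.1 131.3] lane [-1.000e-01 -2.181e+02] yaw rel 0.002
carton px 756 [ 586.7 -229.6] [108.2 137. ] lane [   1.4 -223.6] yaw rel -0.01
t 7.5 pos [ 697.1 -205.1  196.2] lane [ 114.3 -215.1] z 196.2 yaw 0.0013 tilt [-0.001  0.001 -1.   ] F [-0.5  0.7 -0.4] w 79.8 j [-0.06  0.58  0.25 -0.   -1.24  1.78]
[[ 0.00000e+00  9.65000e-01  2.62000e-01  6.64810e+01]
 [ 1.00000e+00  0.00000e+00 -1.00000e-03  6.50000e-02]
 [-1.00000e-03  2.62000e-01 -9.65000e-01 -1.42586e+02]
 [ 0.00000e+00  0.00000e+00  0.00000e+00  1.00000e+00]]
8534 63.87230910153792 (array([ 586.6, -227.2]), array([104.7, 130.6]), 8.29) [   1.68187545 -221.21426558]
```

View pics/t3.png

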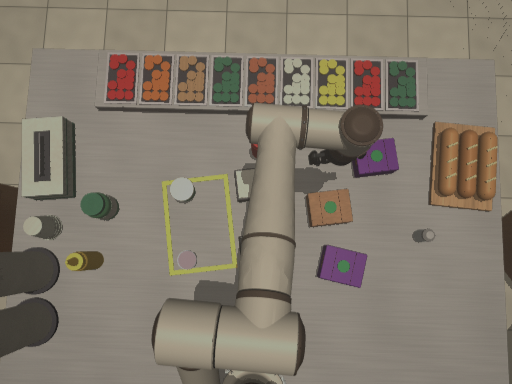

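View pics/w3.png

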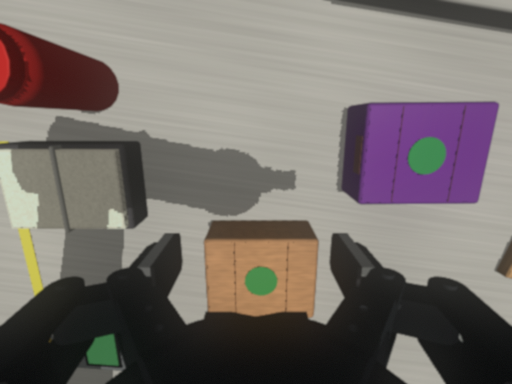

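>>> {"name": "move_arm", "arguments": {
  "deltas": "-2.3 0 0 0 0 0.157;0 0 0 0 0 0.157;0 0 0 0 0 0.157;0 0 0 0 0 0.157;0 0 0 0 0 0.157;0 0 0 0 0 0.157;0 0 0 0 0 0.157;0 0 0 0 0 0.157;0 0 0 0 0 0.157;0 0 0 0 0 0.159"
}}

```text
clock: 8.8
position: [673.8, -208.5, 193.6]
ee_rot: [0.754, -0.656, -0.002, 0.001]
contact_force: [-0.1, -0.2, 0.5]
gripper_width: 79.9
```

>>> {"name": "move_arm", "arguments": {
  "deltas": "-4 -1.85 -1 0 0 0;-4 -1.85 -1 0 0 0;-4 -1.85 -1 0 0 0;-4 -1.85 0 0 0 0;-4 -1.85 0 0 0 0;0 0 0 0 0 0;0 0 0 0 0 0"
}}

```text
clock: 9.68
position: [737.0, 2.3, 224.3]
ee_rot: [0.756, -0.654, -0.001, 0.002]
contact_force: [-0.0, -0.6, -1.1]
gripper_width: 80.0
```

```bash
python3 st.py w4.png; cat > wm.py <<'E'
from h import *; from seg import rect
from st import lane,TH
p=np.load('w.npy');q=(p[...,:2]-np.array([553.3,-8.5]))@np.array([[np.cos(TH),np.sin(TH)],[-np.sin(TH),np.cos(TH)]]).T
X,Y,z=q[...,0],q[...,1],p[...,2];ok=p[...,3]>0
hsv=cv2.cvtColor(cv2.imread('pics/w4.png'),cv2.COLOR_BGR2HSV)
L=np.stack([X,Y],-1)
m=ok&(abs(X)<75)&(abs(Y+218)<90)&(abs(z-64)<9)
print('carton',m.sum(),rect(L[m]),L[m].min(0),L[m].max(0))
for s in(-1,1):
    m=ok&(abs(X*s-106)<65)&(abs(Y)<100)&(z>20)&(z<75)
    if m.sum():print(s,m.sum(),rect(L[m]),np.percentile(X[m],[0.3,1,2,98,99,99.7]),np.percentile(Y[m],[.3,1,2]))
E
python3 wm.py
```

```text
t 9.68 pos [737.    2.3 224.3] lane [183.4 -15.5] z 224.3 yaw -1.5701 tilt [-0.004 -0.001 -1.   ] F [-0.  -0.6 -1.1] w 80.0 j [ 0.22  0.59  0.33 -0.   -1.31 -0.08]
[[ 0.00000e+00  9.65000e-01  2.62000e-01  6.64890e+01]
 [ 1.00000e+00 -0.00000e+00  1.00000e-03 -5.70000e-02]
 [ 1.00000e-03  2.62000e-01 -9.65000e-01 -1.42586e+02]
 [ 0.00000e+00  0.00000e+00  0.00000e+00  1.00000e+00]]
carton 5053 (array([   1.7, -177.1]), array([ 43.3, 105.3]), 89.54) [ -50.88087828 -199.14698642] [  54.29123039 -155.333103  ]
-1 9140 (array([-99.8,  -3.3]), array([ 93., 159.]), 0.03) [-142.81674881 -139.39842795 -134.45064443  -54.80138899  -54.5378932
  -54.22059386] [-82.79801598 -81.6156744  -80.41012876]
1 8881 (array([107. ,  -3.6]), array([139. , 100.4]), 90.0) [ 58.63736561  62.99943804  64.05357773 156.63330758 157.04330242
 157.11840348] [-72.49657277 -72.42548983 -71.33786813]
```

View pics/w4.png

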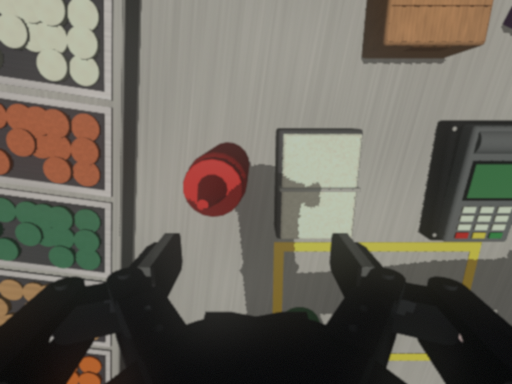

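>>> {"name": "move_arm", "arguments": {
  "deltas": "4.36 2.6 0 0 0 0;4.36 2.6 0 0 0 0;4.36 2.6 0 0 0 0;4.36 2.6 0 0 0 0;4.36 2.6 0 0 0 0;4.36 2.6 0 0 0 0;4.36 2.6 0 0 0 0;0 0 4 0 0 0;0 0 4 0 0 0;0 0 3 0 0 0;0 0 0 0 0 0;0 0 0 0 0 0",
  "grip": 6
}}

```text
clock: 11.22
position: [601.8, -326.8, 117.9]
ee_rot: [0.756, -0.655, 0.001, -0.0]
contact_force: [-0.6, 0.1, 1.2]
gripper_width: 60.0
```

```bash
python3 car.py t5.png; python3 st.py w5.png
```

```text
t 11.22 pos [ 601.8 -326.8  117.9] lane [   2.5 -321.9] z 117.9 yaw -1.5708 tilt [ 0.002 -0.001 -1.   ] F [-0.6  0.1  1.2] w 60.0 j [-0.26  0.57  0.02  0.   -1.02  0.4 ]
carton px 213 [ 586.8 -280.5] [29.4 97.7] lane [  -5.7 -274. ] yaw rel -0.151
carton px 552 [ 587.5 -228.7] [106.8 138.3] lane [   2.4 -222.8] yaw rel -0.006
t 11.32 pos [ 602.3 -326.4  118.5] lane [   3.1 -321.6] z 118.5 yaw -1.5705 tilt [ 0.003 -0.001 -1.   ] F [ 0.2 -0.5  1. ] w 60.1 j [-0.26  0.57  0.02  0.   -1.02  0.4 ]
[[ 0.00000e+00  9.65000e-01  2.62000e-01  6.64890e+01]
 [ 1.00000e+00 -0.00000e+00  1.00000e-03 -5.70000e-02]
 [ 1.00000e-03  2.62000e-01 -9.65000e-01 -1.42585e+02]
 [ 0.00000e+00  0.00000e+00  0.00000e+00  1.00000e+00]]
```

View pics/w5.png

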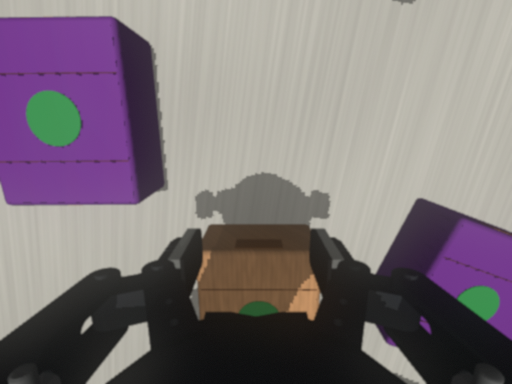

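View pics/t5.png

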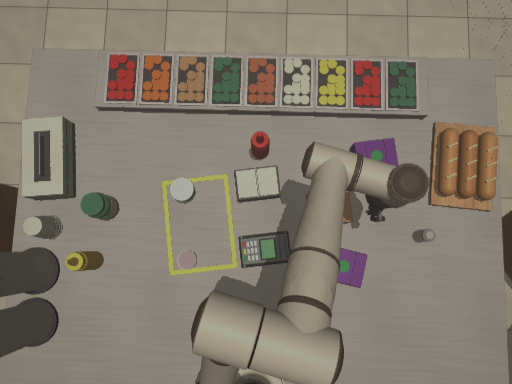

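>>> {"name": "move_arm", "arguments": {
  "deltas": "0 0.1 3.5 0 0 0;0 0.05 3.5 0 0 0;0 0 2.3 0 0 0;0 0 1 0 0 0;-0.8 0 0 0 0 0;-0.8 0 0 0 0 0;-0.4 0 0 0 0 0;-0.3 0 0 0 0 0;-0.3 0 0 0 0 0;-0.4 0 0 0 0 0;-0.5 0 0 0 0 0;-0.5 0 0 0 0 0"
}}

```text
clock: 12.88
position: [594.1, -286.0, 13.3]
ee_rot: [0.756, -0.654, -0.0, 0.0]
contact_force: [1.1, -1.9, 1.1]
gripper_width: 59.9
```

>>> {"name": "move_arm", "arguments": {
  "deltas": "-0.7 0 0 0 0 0;-0.7 0 0 0 0 0;-0.7 0 0 0 0 0;-0.7 0 0 0 0 0;-0.7 0 0 0 0 0;-0.4 0 0 0 0 0;0 0 0 0 0 0"
}}

```text
clock: 13.75
position: [588.3, -247.0, 13.1]
ee_rot: [0.756, -0.654, -0.001, 0.0]
contact_force: [0.0, -0.5, 0.1]
gripper_width: 60.2
```

```bash
python3 car.py t6.png; python3 st.py w6.png;python3 - <<'E'
from st import *
d=shot('scene','s6.png');cv2.imwrite('pics/s6c.png',cv2.resize(d['pixels'][140:300,150:350],None,fx=4,fy=3.7))
E
```

```text
t 13.75 pos [ 588.3 -247.    13.1] lane [   0.5 -241. ] z 13.1 yaw -1.5701 tilt [-0.001  0.001 -1.   ] F [ 0.  -0.5  0.1] w 60.2 j [-0.14  0.62 -0.2  -0.   -0.75  0.29]
carton px 387 [ 556.5 -192.3] [59. 85.] lane [ -23.1 -182.4] yaw rel -0.006
carton px 248 [ 590.1 -154. ] [ 78.2 108. ] lane [  15.6 -149.3] yaw rel 0.013
t 13.85 pos [ 588.3 -247.4   13.1] lane [   0.5 -241.4] z 13.1 yaw -1.5704 tilt [-0.001  0.    -1.   ] F [ 0.1  0.6 -0.3] w 59.5 j [-0.15  0.62 -0.19 -0.   -0.75  0.29]
[[ 0.00000e+00  9.65000e-01  2.62000e-01  6.64890e+01]
 [ 1.00000e+00 -0.00000e+00  1.00000e-03 -5.70000e-02]
 [ 1.00000e-03  2.62000e-01 -9.65000e-01 -1.42586e+02]
 [ 0.00000e+00  0.00000e+00  0.00000e+00  1.00000e+00]]
```

View pics/w6.png

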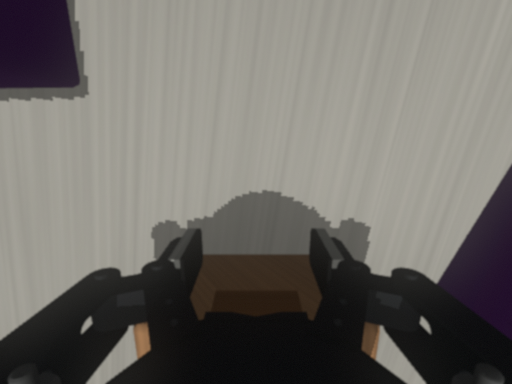

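View pics/s6c.png

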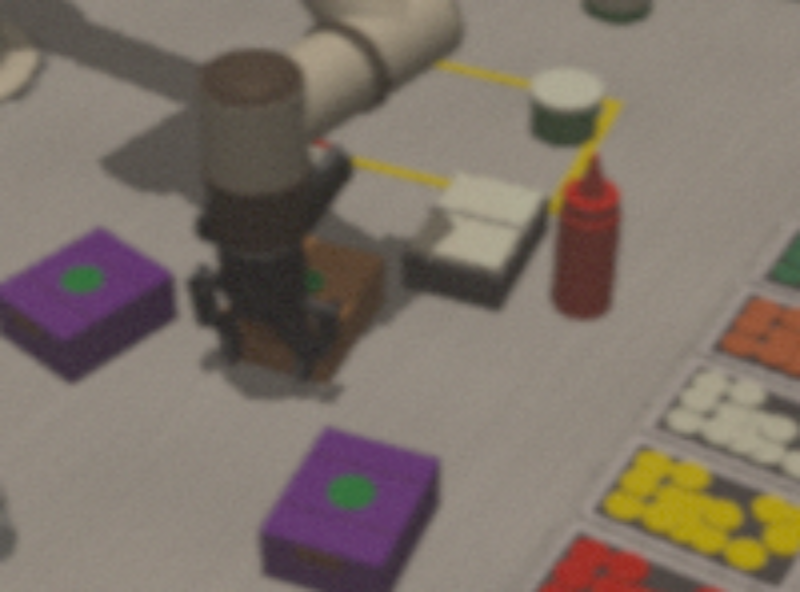

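View pics/t6.png

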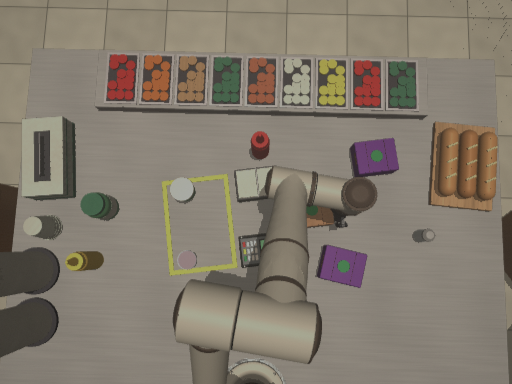

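>>> {"name": "move_arm", "arguments": {
  "deltas": "-0.6 0 0 0 0 0;-0.7 0 0 0 0 0;-0.7 0 0 0 0 0;-0.7 0 0 0 0 0;-0.7 0 0 0 0 0;-0.7 0 0 0 0 0;-0.7 0 0 0 0 0;-0.7 0 0 0 0 0;-0.7 0 0 0 0 0"
}}

```text
clock: 15.08
position: [579.6, -185.9, 13.3]
ee_rot: [0.756, -0.654, 0.0, -0.0]
contact_force: [1.0, -2.2, -1.6]
gripper_width: 60.2
```

```bash
python3 car.py t7.png; python3 st.py w7.png
```

```text
t 15.07 pos [ 579.6 -185.9   13.3] lane [   0.7 -179.3] z 13.3 yaw -1.5703 tilt [ 0. -0. -1.] F [ 1.  -2.2 -1.6] w 60.2 j [-0.04  0.59 -0.28  0.   -0.71  0.19]
carton px 420 [ 537.4 -126.2] [ 49.7 100.5] lane [ -32.6 -114.2] yaw rel -0.113
carton px 209 [583.  -90.2] [ 74.5 101.9] lane [ 17.7 -85.1] yaw rel 0.001
t 15.18 pos [ 579.6 -185.4   13.4] lane [   0.7 -178.9] z 13.4 yaw -1.5695 tilt [-0.  0. -1.] F [ 0.7 -0.5  0.1] w 60.1 j [-0.04  0.59 -0.28 -0.   -0.71  0.19]
[[ 0.00000e+00  9.65000e-01  2.62000e-01  6.64890e+01]
 [ 1.00000e+00 -0.00000e+00  1.00000e-03 -5.70000e-02]
 [ 1.00000e-03  2.62000e-01 -9.65000e-01 -1.42586e+02]
 [ 0.00000e+00  0.00000e+00  0.00000e+00  1.00000e+00]]
```

View pics/w7.png

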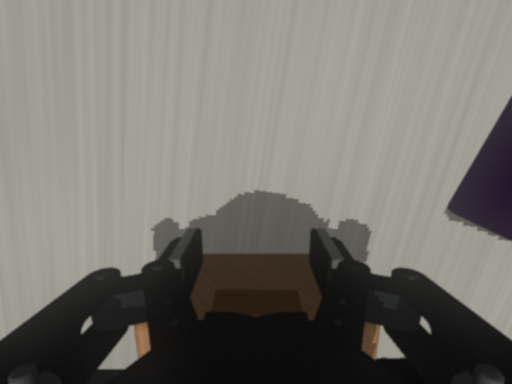

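View pics/t7.png

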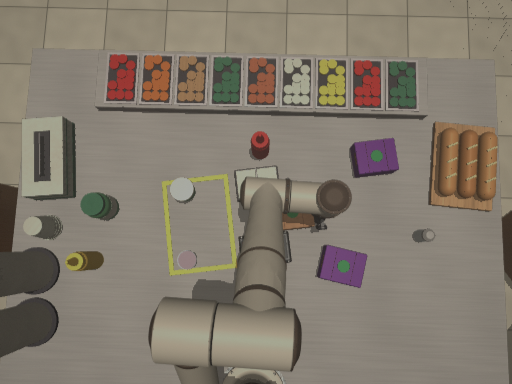

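>>> {"name": "move_arm", "arguments": {
  "deltas": "-0.6 0 0 0 0 0;-0.7 0 0 0 0 0;-0.7 0 0 0 0 0;-0.7 0 0 0 0 0;-0.7 0 0 0 0 0;-0.7 0 0 0 0 0;-0.7 0 0 0 0 0;-0.7 0 0 0 0 0;-0.7 0 0 0 0 0;-0.7 0 0 0 0 0;-0.7 0 0 0 0 0;-0.7 0 0 0 0 0"
}}

```text
clock: 16.73
position: [567.7, -103.7, 13.3]
ee_rot: [0.756, -0.654, -0.0, 0.0]
contact_force: [-0.8, -2.1, 2.2]
gripper_width: 60.2
```

```bash
python3 car.py t8.png; python3 st.py w8.png
```

```text
t 16.73 pos [ 567.7 -103.7   13.3] lane [  0.6 -96.3] z 13.3 yaw -1.5703 tilt [-0. -0. -1.] F [-0.8 -2.1  2.2] w 60.2 j [ 0.1   0.55 -0.36  0.   -0.67  0.04]
carton px 377 [519.6 -33.7] [ 31.8 118. ] lane [-37.  -20.1] yaw rel -0.0
carton px 177 [577.7  -4.5] [ 65.3 102.4] lane [24.7  0.5] yaw rel 0.129
t 16.82 pos [ 567.4 -103.2   13.1] lane [  0.5 -95.7] z 13.1 yaw -1.5697 tilt [-0.001  0.    -1.   ] F [ 0.5 -0.1  0.1] w 59.7 j [ 0.1   0.55 -0.36 -0.   -0.67  0.04]
[[ 0.00000e+00  9.65000e-01  2.62000e-01  6.64890e+01]
 [ 1.00000e+00 -0.00000e+00  1.00000e-03 -5.70000e-02]
 [ 1.00000e-03  2.62000e-01 -9.65000e-01 -1.42586e+02]
 [ 0.00000e+00  0.00000e+00  0.00000e+00  1.00000e+00]]
```

View pics/w8.png

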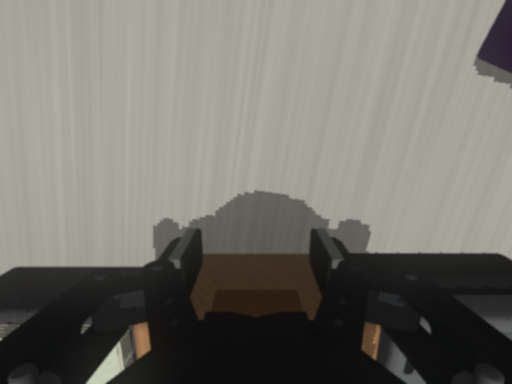

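View pics/t8.png

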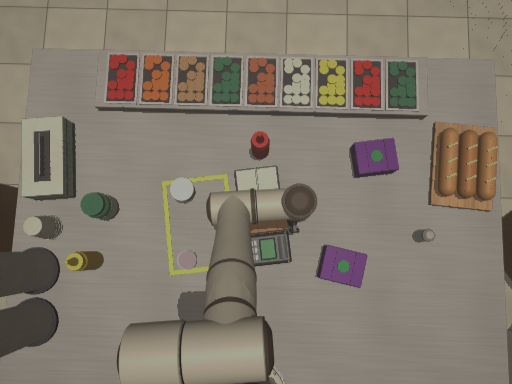

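>>> {"name": "move_arm", "arguments": {
  "deltas": "0.4 0 0 0 0 0;0 0 -0.8 0 0 0;0 0 0 0 0 0;0 0 0 0 0 0;-0.4 0 0 0 0 0;-0.4 0 0 0 0 0;-0.7 0 0 0 0 0;-0.7 0 0 0 0 0;-0.7 0 0 0 0 0;-0.7 0 0 0 0 0",
  "grip": 4.5
}}

```text
clock: 18.12
position: [563.1, -71.9, 21.3]
ee_rot: [0.756, -0.654, -0.0, 0.0]
contact_force: [0.6, -0.9, -0.2]
gripper_width: 45.0
```

```bash
python3 car.py t9.png; python3 st.py w9.png
```

```text
t 18.12 pos [563.1 -71.9  21.3] lane [  0.6 -64.2] z 21.3 yaw -1.5701 tilt [-0. -0. -1.] F [ 0.6 -0.9 -0.2] w 45.0 j [ 0.16  0.52 -0.38 -0.   -0.67 -0.01]
carton px 342 [ 5.121e+02 -5.000e-01] [ 27.1 127.3] lane [-39.6  13.8] yaw rel 0.01
carton px 180 [591.1  15.2] [ 58.8 141.6] lane [40.8 18.1] yaw rel 0.399
t 18.23 pos [563.1 -71.6  21.4] lane [  0.7 -63.9] z 21.4 yaw -1.5693 tilt [ 0.  0. -1.] F [ 0.2  0.2 -0.3] w 44.9 j [ 0.16  0.52 -0.38 -0.   -0.67 -0.01]
[[ 0.00000e+00  9.65000e-01  2.62000e-01  6.64890e+01]
 [ 1.00000e+00 -0.00000e+00  1.00000e-03 -5.70000e-02]
 [ 1.00000e-03  2.62000e-01 -9.65000e-01 -1.42586e+02]
 [ 0.00000e+00  0.00000e+00  0.00000e+00  1.00000e+00]]
```

View pics/w9.png

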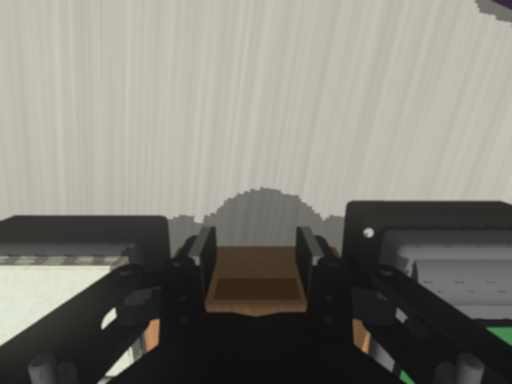

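>>> {"name": "move_arm", "arguments": {
  "deltas": "-0.5 0 0 0 0 0;-0.7 0 0 0 0 0;-0.7 0 0 0 0 0;-0.7 0 0 0 0 0;-0.7 0 0 0 0 0;-0.7 0 0 0 0 0;-0.7 0 0 0 0 0;-0.7 0 0 0 0 0;-0.7 0 0 0 0 0;-0.7 0 0 0 0 0;-0.7 0 0 0 0 0;-0.7 0 0 0 0 0"
}}

```text
clock: 19.77
position: [551.3, 9.1, 21.3]
ee_rot: [0.756, -0.654, -0.0, 0.0]
contact_force: [-0.4, -2.4, 1.5]
gripper_width: 44.9
```

```bash
python3 car.py t10.png; python3 st.py w10.png
```

```text
t 19.77 pos [551.3   9.1  21.3] lane [ 0.5 17.7] z 21.3 yaw -1.5704 tilt [-0. -0. -1.] F [-0.4 -2.4  1.5] w 44.9 j [ 0.31  0.5  -0.42 -0.   -0.65 -0.17]
carton px 194 [498.9  75.5] [ 22.9 114.7] lane [-41.8  90.9] yaw rel 0.01
carton px 155 [575.2  91. ] [ 60.1 147.9] lane [35.9 95.3] yaw rel 0.234
t 19.88 pos [551.3   9.6  21.2] lane [ 0.6 18.2] z 21.2 yaw -1.5696 tilt [-0.  0. -1.] F [-0.1  0.3  0.3] w 44.9 j [ 0.31  0.5  -0.42 -0.   -0.65 -0.17]
[[ 0.00000e+00  9.65000e-01  2.62000e-01  6.64890e+01]
 [ 1.00000e+00 -0.00000e+00  1.00000e-03 -5.70000e-02]
 [ 1.00000e-03  2.62000e-01 -9.65000e-01 -1.42586e+02]
 [ 0.00000e+00  0.00000e+00  0.00000e+00  1.00000e+00]]
```

View pics/w10.png

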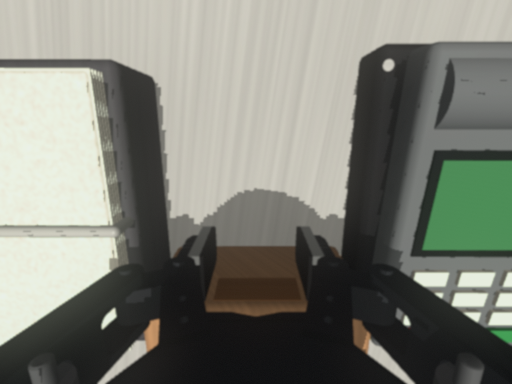

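View pics/t10.png

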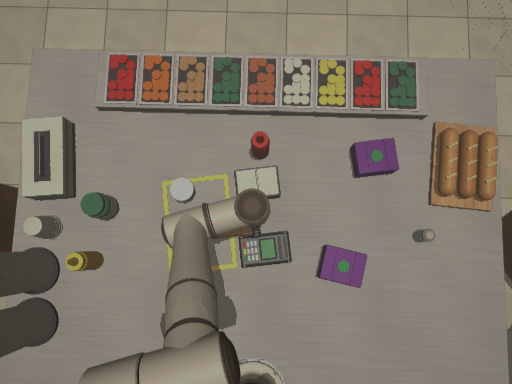

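>>> {"name": "move_arm", "arguments": {
  "deltas": "-0.5 0 0 0 0 0;-0.7 0 0 0 0 0;-0.7 0 0 0 0 0;-0.7 0 0 0 0 0;-0.7 0 0 0 0 0;-0.7 0 0 0 0 0;-0.7 0 0 0 0 0;-0.7 0 0 0 0 0;-0.7 0 0 0 0 0;-0.7 0 0 0 0 0;-0.7 0 0 0 0 0;-0.7 0 0 0 0 0"
}}

```text
clock: 21.42
position: [539.6, 90.2, 21.3]
ee_rot: [0.756, -0.654, -0.0, 0.0]
contact_force: [-0.2, -0.8, -0.9]
gripper_width: 45.6
```

```bash
python3 car.py t11.png; python3 -c "
from st import *
shot('scene','s11.png')"
```

```text
t 21.43 pos [539.6  90.2  21.3] lane [ 0.5 99.7] z 21.3 yaw -1.5703 tilt [-0. -0. -1.] F [-0.2 -0.8 -0.9] w 45.6 j [ 0.46  0.5  -0.43  0.   -0.64 -0.32]
carton px 120 [488.9 140.8] [20.7 82.8] lane [-42.4 157. ] yaw rel 0.011
carton px 129 [564.  171.4] [ 58. 139.] lane [ 36.3 176.5] yaw rel 0.213
```

View pics/s11.png

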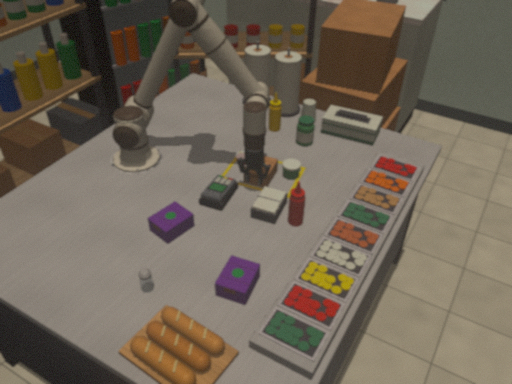

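View pics/t11.png

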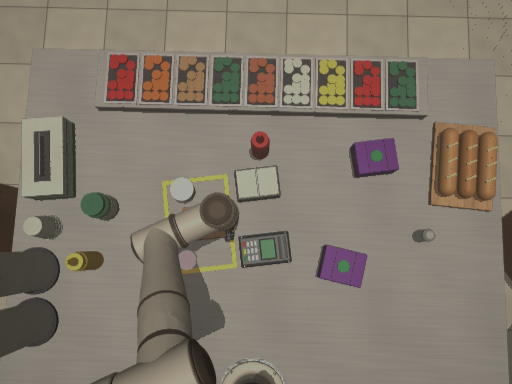

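Carton centre is at lane y ≈ 177. 28 mm more, then back off, up and away to look.

>>> {"name": "move_arm", "arguments": {
  "deltas": "-0.5 0 0 0 0 0;-0.7 0 0 0 0 0;-0.7 0 0 0 0 0;-0.6 0 0 0 0 0;-0.3 0 0 0 0 0;0 0 0 0 0 0;0.5 0 0 0 0 0;1.5 0 0 0 0 0;2 0 0 0 0 0;1 0 -4 0 0 0;0 0 -5 0 0 0;0 0 -5 0 0 0"
}}

```text
clock: 23.08
position: [542.6, 66.1, 162.6]
ee_rot: [0.756, -0.655, -0.0, 0.0]
contact_force: [-0.3, 0.5, 0.6]
gripper_width: 45.2
```

>>> {"name": "move_arm", "arguments": {
  "deltas": "5 0 -4 0 0 0;5 0 -2 0 0 0;5 0 0 0 0 0;5 0 0 0 0 0;5 0 0 0 0 0;5 0 0 0 0 0;0 0 0 0 0 0"
}}

```text
clock: 23.95
position: [584.6, -232.1, 219.3]
ee_rot: [0.754, -0.657, -0.001, 0.0]
contact_force: [-0.1, 0.4, 0.2]
gripper_width: 45.3
```

```bash
python3 car.py t12.png; python3 seg.py; python3 -c "
from st import *
for n in ('top','scene'):
  d=shot(n)
  print([np.round(lane(b['point']),1).tolist()+[round(b['p'],2)] for b in eyes.boxes_of(d,'carton')])
d=shot('scene','s12.png')"
```

```text
t 23.95 pos [ 584.6 -232.1  219.3] lane [  -1.  -225.8] z 219.3 yaw -1.5765 tilt [-0.001  0.    -1.   ] F [-0.1  0.4  0.2] w 45.3 j [-0.12  0.4   0.    0.   -1.17  0.26]
carton px 1265 [523.1 196.1] [104.9 131.4] lane [ -0.6 206.8] yaw rel 0.002
carton px 468 [525.9 188.8] [107.2 143.8] lane [  1.1 199.2] yaw rel -0.003
top table z -0.31922793765352253 [ 4.38002227e-04 -5.11013565e-01] [ 0.00104333 -0.36010212]
tape 1146 (array([524.5, 194.1]), array([308.8, 219.2]), 8.14)
carton 0 nan (array([0., 0.]), array([0., 0.]), 0.0) [nan nan nan]
term 485 45.8 (array([446.9,  29.3]), array([ 55.8, 106.6]), 79.01) [448.3  25.   43.8]
nap 627 55.6 (array([673.4,  31.3]), array([133. ,  94.7]), 12.04) [651.7  33.8  55.6]
salad 452 59.8 (array([629.9, 243.2]), array([73.3, 73.7]), 21.28) [629.6 243.1  59.7]
sauce 306 35.0 (array([408.1, 220.8]), array([59.5, 60. ]), 2.87) [408.2 221.3  34.8]
scene table z 2.0957010890106176 [6.06155964e-04 1.92272044e+00] [1.45504790e-03 2.35925601e+00]
tape 206 (array([525.3, 191.9]), array([313.3, 228.6]), 8.6)
carton 0 nan (array([0., 0.]), array([0., 0.]), 0.0) [nan nan nan]
term 574 47.8 (array([451.5, -33.5]), array([105.1, 157.3]), 7.23) [465.9 -60.2  44. ]
nap 614 58.1 (array([6.613e+02, 2.000e-01]), array([ 98.7, 142.5]), 6.76) [663.3  -3.9  57.7]
salad 197 61.3 (array([632.3, 239.1]), array([73.5, 81.1]), 45.94) [634.  235.2  61.1]
sauce 123 36.7 (array([408.8, 217.1]), array([59.7, 67.9]), 13.59) [411.6 215.5  35.8]
[[160.9, -388.4, 0.91], [-4.5, 200.1, 0.82], [-178.2, -232.8, 0.6]]
[[-168.8, -261.3, 0.79], [5.5, 170.7, 0.72], [156.7, -412.1, 0.66], [116.9, 214.3, 0.61]]
  return _methods._mean(a, axis=axis, dtype=dtype,
  ret = ret.dtype.type(ret / rcount)
seg.py:19: RuntimeWarning: Mean of empty slice.
  print(nm,m.sum(),np.round(np.median(z[m]),1),rect(P[m]),np.round(P[m].mean(0),1))
  ret = um.true_divide(
```

View pics/t12.png

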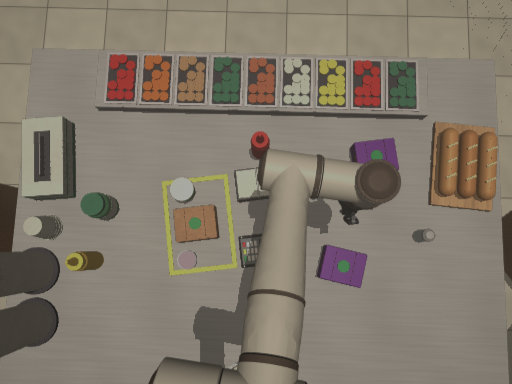

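View pics/s12.png

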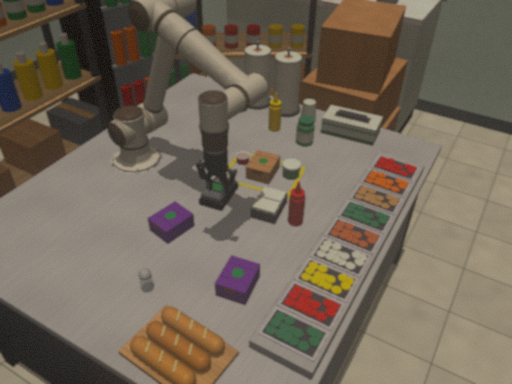

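The carton (top view pixel (195,223)) sits centred in the tape, aligned with the lane. The salad tub and sauce pot haven't moved.

```bash
python3 -c "
from bench import arm
print(arm.job_done())"
```

```text
the job is handed in; nothing more can be done
None
```

The carton stands inside the yellow-taped pick-up area, and the job is handed in. `job_done()` reports no verdict, so these are my own measurements.

**What I did:**
- I pushed the carton sideways with two fingertips to line it up with the lane.
- I then went round behind it and pushed it slowly through the gap into the pick-up area. The forces I read between moves were about 3 N at most.
- Finally I backed the fingers off and raised them clear. The arm stopped at about 24 s on its clock.

**Last checks:**
- **Carton position:** the top camera puts its centre about 0.6 mm across and 2 mm along from the centre of the area, turned 0.002 rad. That leaves roughly 28 mm to the tape at each end.
- **Salad tub and sauce pot:** both within 1 mm of where they started.
- **Bottles, jar and shaker:** these look unmoved in the pictures, but I did not measure them again.

**Disagreements between views:**
- The scene camera put the carton about 7 mm nearer the gap than the top camera did. It only sees the carton at an angle, and that reading still leaves the carton well inside the area.
- The network's carton point from the scene camera was off by about 30 mm.
- While the carton was in the gap the arm hid much of it from above. I judged its alignment there from the wrist view and the lack of sideways force.

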